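# Draw a gate's safety bolt past its spring catch

### The arm

A 6-joint arm with a two-finger parallel gripper is mounted at the origin on the work surface. World frame = base frame: x ahead of the robot, y to its left, z up, the work surface at z = 0. Lengths are in m, angles in rad, forces in N, time in s.
With the tool pointing down it reaches from about 0.375 to 0.975 m from the base axis. Payload 3.8 kg.
Tool frame: the origin (TCP) lies on the centre line of the jaws, within the pads' length; the fingertips stand 14 mm ahead of it and the grasp point (between the pads) lies 5 mm behind it; y points along the fingers, z is the direction in which the jaws open and shut, and the axes are right-handed (so a half turn about y gives the same grasp; the last joint's range is limited). The gripper opens to 85 mm and grips with 20 to 120 N. Pads are 22 mm wide; open, the fingers measure 114 mm over their backs; the gripper's body (76 mm by 85 mm) begins 54 mm behind the grasp point. The pads swing forward as they close: fully open they stand 13 mm farther back than shut.
Start: joints at [1.065, 0.264, 1.604, -0, 1.274, -0.037], TCP at [0.305, 0.602, 0.245] pointing down, gripper open.
Joint ranges: [-2.63, 2.63], [-0.94, 2.18], [0.31, 2.57], [-1.31, 4.45], [0, 2.66], [-2.55, 2.55]. Speed limits (rad/s): [2.57, 2.57, 3.14, 3.14, 3.14, 3.14].

### API

Orientations are given as [roll, pitch, yaw] about the fixed x, y, z axes, in that order (R = Rz(yaw) Ry(pitch) Rx(roll)).
In Python, from bench import read_state, camera, camera_info, sign_off gives the robot as it stands.
- The arm moves only by the tool send_rows, never from a script. Its argument "steps" is a list of rows, each an object of numbers: "tx", "ty", "tz": the shift along the tool's x, y, z in cm; "yaw": the turn about the tool's y in degrees; "jaw": the opening, from 0 (shut) to 1 (fully open). A call has 1 to 8 rows; each row is the pose to reach, as a shift and turn from the pose measured when the call began, along the tool's axes at that moment; what a row does not reach only later rows make up. A row lasts 1/8 s, in which the tool goes at most 62.5 mm and 10.7 degrees, less where a joint would pass 70% of its speed; a pose out of reach is approached as far as the arm can. A call with a gripper value outside its range is refused whole. The fingers move at their own pace and stop on an object; "newtons" is the grip in N (left out, the last holds). Time passes only in rows, so rows that repeat a pose let the fingers close. It gives the time, the measured TCP pose, the force and the opening at its end, in the units of the state.
- read_state(): the state, without advancing time (a new reading comes with each control period).
- camera(name): name is "scene" or "side" or "wrist"; returns the picture (480x640x3 uint8, blue, green, red); there is no depth.
- camera_info(name): a dict with "fx", "fy", "cx", "cy" (pixels), "extrinsics" (4x4, takes a point from camera to world coordinates); the wrist camera has in their place "tool_from_camera" (4x4, takes a point from camera to tool coordinates, whose origin is the TCP and whose axes are the tool frame's). Camera axes: x right, y up, looking along -z (the intrinsics and any distortion apply to the point x, -y, -z); pixel columns grow to the right and rows downward; lengths in m; the calibration is good to about 2 mm. A picture is of the moment at which its call begins: read the wrist's pose just before it. camera_info takes no time and is no camera call.
- sign_off(): hands the job in, once; it reports no verdict.
The state is a dict: "time_s": time; "q": joint angles; "dq": joint speeds; "joint_torque": joint torques, N m; "eef_pos": TCP position; "eef_rot": TCP orientation; "contact_force": force on the tool from outside, world axes, zero at the start; "moment": the same for the moment, N m; "finger_gap": opening from 0.0 (shut) to 1.0 (fully open).
Only numpy, scipy, OpenCV 4.12 (cv2) and the standard library are available. Lean on these libraries where they do the work, as an engineer would, in place of code of your own. Each camera call takes 0.05 s, during which the arm holds its last target. There are 200 camera calls.

### The job

Unbolt the gate that lies on the bench: with one fingertip press the thumb plate of the lock's spring catch right down and keep it down, while the other fingertip pushes the bolt by its upright handle all the way back out of the post, until it stops; only then let go, so that the catch springs up and locks the bolt open. Use the fingertips only, without pinching or gripping anything, and leave the tools and other things lying around where they are.

Things in the scene. Friction and masses are not known exactly. Their poses are not given: they have to be found in the camera images.
- gate: Low wooden gate lying flat on two bearers, its square post (90 mm) beside it; all fixed. Origin: on the bench, below the middle of the lock's back plate. z up; +y along the lock rail, away from the post: the way the bolt is drawn; +x from the gate's top edge to its bottom edge. Top of the 140 mm wide lock rail and of the post: 90 mm above the bench; the boards' upper face: 56 mm.
- lock_plate (a point): Middle of the lock's black back plate (112 x 190 x 3 mm) on the lock rail, 90 mm above the gate's origin. Positions below are gate x, y in mm and heights above the bench. Bolt bar: along x = -24, 20 mm wide, top at 105. Straps over it at y -78..-64 and 38..50, tops at 108. Shaft lugs at x 2, y -50 and 50, tops at 120. Nothing else stands on the rail up to y = 100.
- keep (a point): Middle of the black keep on the post (gate x -24, y -144 mm, top 108 mm above the bench), a strap that the shot bolt's tip lies in; it does not move.
- bolt_handle (a point): Middle of the top edge of the bolt's handle: an upright steel lug on the bar, 34 mm wide (gate x), 6 mm thick (gate y), flat faces looking along gate y, from 105 up to 145 mm above the bench. At gate x -24, y -2 mm with the bolt shot; it moves with the bolt.
- bolt (a joint): Travel of the steel bolt, m: 0 = shot (tip 31 mm over the post, in the keep), 0.036 = fully drawn to its stop, tip clear of the post. Starts at 0 to 1 mm. Sliding takes about 4 N; it stays where it is left. The catch's tooth in a notch of the bar blocks it after 2 mm; a second notch lies under the tooth from 0.034 to 0.036.
- catch_plate (a point): Where to press: on the catch's ribbed steel thumb plate, gate x 30, y 0. The plate is 84 mm long (y -42..42), x 5..44, hinged at its inner edge on a shaft parallel to the bolt (x 2, 116 mm above the bench). At rest this point is 122 mm above the bench, the plate sloping up outward by 9 deg; pressed right down 112 mm, sloping down 11 deg. A fingertip can slide along the plate while pressing.
- catch (a joint): Angle of the spring catch, rad: 0 = up, tooth in a notch; 0.36 = plate pressed right down on its stop, tooth 5 mm clear of the bar. Below about 0.17 the tooth is in the notch or scrapes on the bar. Pressing at catch_plate takes 4 N to start, 8.5 N to reach the stop. Let go, it springs up, but to 0 only with a notch under the tooth.
- catch_pawl (a point): Top of the catch's tooth, on an arm from the shaft over the bar, behind the rear strap: gate x -24, y 60 mm, 119 mm above the bench at rest. The tooth is 8 mm wide along the bolt; it rises about 9 mm as the plate is pressed.
- screw_tub: Bystander: white plastic tub of screws, 62 mm wide, 42 mm tall. Origin: middle of its underside.
- tape_measure: Bystander: black tape measure lying flat, 62 x 66 x 30 mm. Origin: middle of its underside.
- glue_bottle: Bystander: white glue bottle standing, 60 mm wide, 170 mm tall. Origin: middle of its underside.
- tee_hinge: Bystander: black steel T-hinge lying flat on the lock rail, about 105 x 235 mm, 4 mm thick with a 13 mm barrel. Origin: underside of the strap, near the barrel.
- pencil: Bystander: flat red carpenter's pencil on the lock rail, 15 x 175 x 8 mm. Origin: middle of its underside.
- screwdriver: Bystander: black-handled screwdriver lying on the post, 200 mm long. Origin: middle of its underside.
- hammer: Bystander: hammer lying on the bench beyond the post, 300 mm long. Origin: middle of its underside.

How it is judged:
By the outcome, as a careful person would: the job done as asked, in the order asked, and still so for the second after the job is handed in, with the robot touching nothing.
It also fails if it takes over 35 s, if anything falls off the work surface, if the arm or the gripper's body presses on something with over 40 N, if the wrist force passes 120 N, or if a joint passes its speed limit or range.

## Working session

There is one attempt and no reset: what is moved stays moved. The work goes in short steps, Python scripts to look and compute and a tool call to move; the robot and the scene stay as the last step left them, time stands still between calls to the robot, and variables do not carry over. Pictures are saved under pics/ and viewed, about 8 in all and at most 12, crops included, and the job is handed in when it is done.

Besides the shell and the picture viewer there is one more tool, called as name(argument=value, ...), one argument or row to a line, values as JSON. send_rows: Moves the arm, as the interface text tells. Its arguments: {"type":"object","properties":{"steps":{"type":"array"},"newtons":{"type":"number"}},"required":["steps"]}

```bash
mkdir -p pics; python3 - <<'E'
from bench import *
import cv2,numpy as np
s=read_state();print(s)
for n in("scene","side"):
    cv2.imwrite(f"pics/{n}0.png",camera(n));c=camera_info(n);print(n,c)
print(camera_info("wrist"))
E
```

```text
{'time_s': 0.0, 'q': array([ 1.06508762e+00,  2.64774741e-01,  1.60541660e+00, -1.46519035e-05,
        1.27372660e+00, -3.69356810e-02]), 'dq': array([ 0.00088013, -0.00150502, -0.00026255, -0.0014143 ,  0.00066983,
       -0.00097761]), 'joint_torque': array([-2.73776368e-04, -5.15145671e+01, -3.67304850e+01, -1.54077525e-04,
        1.33256221e-02,  1.84319717e-06]), 'eef_pos': array([0.30463293, 0.60153013, 0.24392447]), 'eef_rot': array([-1.57312055e+00,  7.18761971e-05, -4.68768801e-01]), 'contact_force': array([-0.58754327,  0.22491068, -0.46884672]), 'moment': array([ 0.02704049,  0.05046764, -0.01284249]), 'finger_gap': 0.999578607440343}
scene {'fx': 499.4265996821817, 'fy': 499.4265996821817, 'cx': 322.85628864880437, 'cy': 246.1609568624464, 'extrinsics': array([[ 5.94700510e-01, -4.99384078e-01,  6.30037178e-01,
         1.46656399e+00],
       [ 8.03947166e-01,  3.69901564e-01, -4.65662740e-01,
        -6.06937887e-01],
       [-5.07179211e-04,  7.83446473e-01,  6.21459063e-01,
         1.00257338e+00],
       [ 0.00000000e+00,  0.00000000e+00,  0.00000000e+00,
        
[... 151 characters left out ...]
9835995 ,  0.13797878, -0.11616312,  0.42914499],
       [-0.18035066, -0.74388926,  0.64350789,  0.97225909],
       [ 0.00237793,  0.65390414,  0.75657368,  1.19890917],
       [ 0.        ,  0.        ,  0.        ,  1.        ]])}
{'fx': 408.97390317620767, 'fy': 408.97390317620767, 'cx': 320.9698201231836, 'cy': 245.37607779211174, 'tool_from_camera': array([[ 1.43994589e-03, -9.64406679e-01, -2.64419523e-01,
        -6.69887642e-02],
       [-1.30652453e-04,  2.64419614e-01, -9.64407720e-01,
        -1.27530366e-01],
       [ 9.99998955e-01,  1.42324199e-03,  2.54747838e-04,
        -1.11416266e-04],
       [ 0.00000000e+00,  0.00000000e+00,  0.00000000e+00,
         1.00000000e+00]])}
```

View pics/scene0.png

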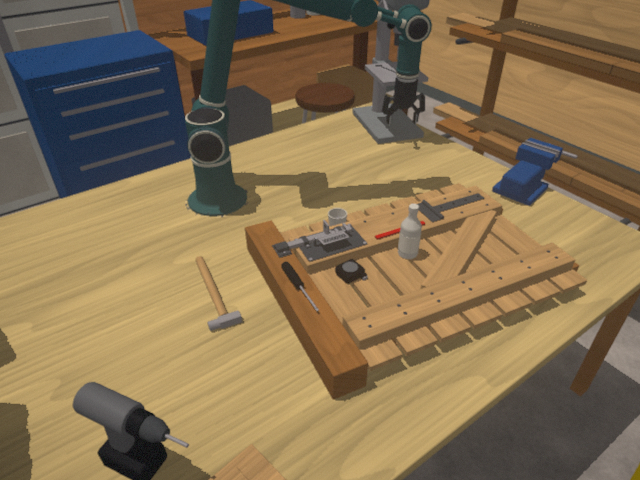

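View pics/side0.png

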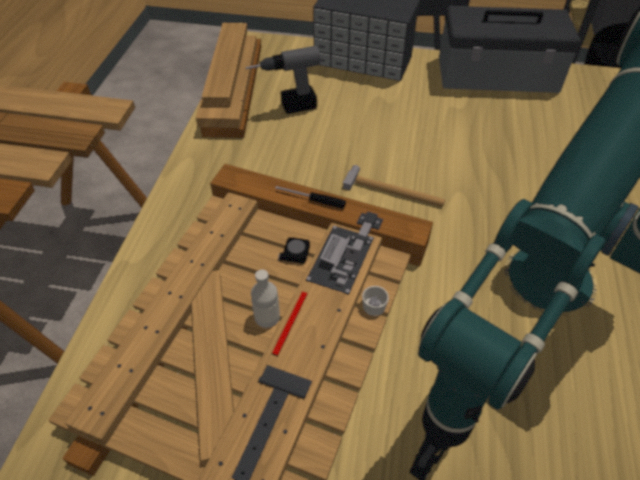

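Both show the gate; the lock is at about (335,240) in scene and (340,258) in side, the tub beside it and the tape measure on the boards. I'll enlarge both around the lock.

```bash
python3 - <<'E'
import cv2,numpy as np
a=cv2.imread("pics/scene0.png")[200:280,265:375];b=cv2.imread("pics/side0.png")[205:305,295:395]
A=cv2.resize(a,None,fx=4,fy=4,interpolation=2);A=cv2.copyMakeBorder(A,0,80,0,0,0)
B=cv2.resize(b,(400,400),interpolation=2)[:,:360]
A=cv2.resize(A,(440,400))
print(A.shape);o=np.hstack([A,B])
cv2.imwrite("pics/z1.png",o)
E
```

```text
(400, 440, 3)
```

View pics/z1.png

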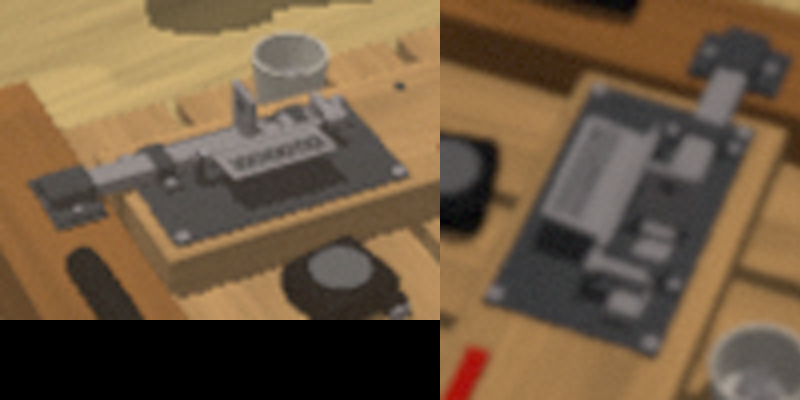

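Left: the plate's near corners at scene (310,261) and (367.5,244.5), far right (351,224), handle top (325,221). Right: side corners (334,225), (373,237.5), (349,294), (306,280).

```bash
cat >h.py <<'E'
import numpy as np
from scipy.spatial.transform import Rotation as R
from scipy.optimize import least_squares
from bench import *
def proj(ci,T,P):
    p=(np.atleast_2d(P)-T[:3,3])@T[:3,:3]
    return np.c_[ci['cx']+ci['fx']*p[:,0]/-p[:,2],ci['cy']-ci['fy']*p[:,1]/-p[:,2]]
def tool(s):
    T=np.eye(4);T[:3,:3]=R.from_euler('xyz',s['eef_rot']).as_matrix();T[:3,3]=s['eef_pos'];return T
def g2w(g,P):
    P=np.atleast_2d(P)/1000;c,s=np.cos(g[2]),np.sin(g[2])
    return np.c_[g[0]+c*P[:,0]-s*P[:,1],g[1]+s*P[:,0]+c*P[:,1],P[:,2]]
def fit(views,x0):  # views: (ci,T,P,uv)
    f=lambda g:np.concatenate([(proj(c,T,g2w(g,P))-uv).ravel() for c,T,P,uv in views])
    r=least_squares(f,x0,loss='soft_l1');return r.x,f(r.x).reshape(-1,2)
E
python3 - <<'E'
from h import *
S=camera_info("scene");D=camera_info("side")
V=[(S,S['extrinsics'],[[56,-95,93],[56,95,93],[-56,95,93],[-24,-2,145]],[[310,261],[367.5,244.5],[351,224],[325,221]]),
(D,D['extrinsics'],[[56,-95,93],[-56,-95,93],[-56,95,93],[56,95,93]],[[333.75,225],[373,237.5],[348.75,293.75],[306.25,280]])]
V=[(a,b,np.array(c,float),np.array(d)) for a,b,c,d in V]
best=min((fit(V,[.4,.3,t]) for t in (0,1.5,-1.5,3)),key=lambda r:abs(r[1]).sum())
print(best)
g=best[0]
for v in V: print(fit([v],g)[0])
s=read_state();print(tool(s))
print(g2w(g,[[-24,-2,145],[30,0,122],[0,0,90],[-24,-144,108]]))
E
```

```text
(array([ 0.53956697,  0.10770057, -0.19674886]), array([[-0.73068284,  0.02747918],
       [ 0.59143894, -1.17988945],
       [-0.56204331, -0.77274931],
       [ 1.82339747,  1.87109334],
       [-0.26537676, -0.14922782],
       [ 1.29267868, -0.50707809],
       [ 0.26109964,  0.30035861],
       [-1.01305779, -0.24781455]]))
[ 0.53982574  0.10660307 -0.21003365]
[ 0.53961013  0.10804594 -0.19345258]
[[ 8.92114420e-01 -9.82687119e-04  4.51808472e-01  3.04683422e-01]
 [-4.51809538e-01 -1.81676919e-03  8.92112572e-01  6.01603947e-01]
 [-5.58358226e-05 -9.99997867e-01 -2.06475340e-03  2.44065528e-01]
 [ 0.00000000e+00  0.00000000e+00  0.00000000e+00  1.00000000e+00]]
[[ 0.51563903  0.11043073  0.145     ]
 [ 0.56898818  0.10183612  0.122     ]
 [ 0.53956697  0.10770057  0.09      ]
 [ 0.48788059 -0.02882971  0.108     ]]
```

```bash
cat >>h.py <<'E'
def ray(ci,T,uv,z):
    d=T[:3,:3]@np.array([(uv[0]-ci['cx'])/ci['fx'],-(uv[1]-ci['cy'])/ci['fy'],-1]);return T[:3,3]+d*(z-T[2,3])/d[2]
def w2g(g,p):
    c,s=np.cos(g[2]),np.sin(g[2]);d=np.array(p[:2])-g[:2];return 1000*np.array([c*d[0]+s*d[1],-s*d[0]+c*d[1]])
def plan(g,gx,gy,z):
    s=read_state();T=tool(s);t=g2w(g,[gx,gy,z*1000])[0]
    a=np.arctan2(T[1,2],T[0,2]);print('shift cm',100*T[:3,:3].T@(t-T[:3,3]),'yaw',np.degrees(a-g[2]))
    print('tcp gate',w2g(g,T[:3,3]),T[2,3],'F',s['contact_force'],'gap',s['finger_gap'],'t',s['time_s'])
E
python3 - <<'E'
from h import *
g=[.5396,.1077,-.1967]
D=camera_info("side");b=ray(D,D['extrinsics'],(267,322),.056);print('bottle',b,w2g(g,b))
b=ray(D,D['extrinsics'],(262,275),.226);print('bottle top',b,w2g(g,b))
plan(g,6,-22,.21)
E
```

```text
bottle [0.68293439 0.29961084 0.056     ] [103.06454115 216.22261371]
bottle top [0.68401776 0.28856094 0.226     ] [106.28654872 205.59751922]
shift cm [ 44.4416596    3.47716861 -35.398839  ] yaw 74.41024498487869
tcp gate [-326.91228766  438.46922784] 0.24406552754604222 F [ 0.46218113 -0.17037941 -0.6080727 ] gap 0.9977980795124514 t 0.1
```

send_rows(
  steps=[
    {"tx": 5.5, "ty": 0, "tz": -4.4, "yaw": 9, "jaw": 0.5},
    {"tx": 11, "ty": 0, "tz": -8.8, "yaw": 18, "jaw": 0.5},
    {"tx": 16.5, "ty": 0, "tz": -13.2, "yaw": 27, "jaw": 0.5},
    {"tx": 22, "ty": 0, "tz": -17.6, "yaw": 37, "jaw": 0.5},
    {"tx": 27.5, "ty": 0, "tz": -22, "yaw": 46, "jaw": 0.5},
    {"tx": 33, "ty": 0, "tz": -26.4, "yaw": 55, "jaw": 0.5},
    {"tx": 38.5, "ty": 0.5, "tz": -30.8, "yaw": 65, "jaw": 0.5},
    {"tx": 43, "ty": 1.5, "tz": -34.4, "yaw": 74.4, "jaw": 0.5},
  ],
)

```text
time_s: 1.1
eef_pos: [0.5121, 0.1454, 0.2354]
eef_rot: [-1.571, -0.002, -1.773]
contact_force: [0.6, 0.9, -0.1]
finger_gap: 0.501
```

```bash
python3 - <<'E'
from h import *
plan([.5396,.1077,-.1967],6,-22,.21)
E
```

```text
shift cm [5.33303428 2.54366776 4.06302642] yaw -0.3009929137433017
tcp gate [-34.35258999  31.58168619] 0.23535034102071123 F [ 0.61103717  0.85546668 -0.05052776] gap 0.5005132009318949 t 1.1
```

send_rows(
  steps=[
    {"tx": 2.7, "ty": 1.3, "tz": 2, "yaw": -0.3, "jaw": 0.49},
    {"tx": 5.3, "ty": 2.5, "tz": 4.1, "yaw": -0.3, "jaw": 0.49},
    {"tx": 5.3, "ty": 2.5, "tz": 4.1, "yaw": -0.3, "jaw": 0.49},
    {"tx": 5.3, "ty": 2.5, "tz": 4.1, "yaw": -0.3, "jaw": 0.49},
  ],
)

```text
time_s: 1.6
eef_pos: [0.5412, 0.0855, 0.2102]
eef_rot: [-1.572, -0.001, -1.768]
contact_force: [-1.0, 0.7, -0.2]
finger_gap: 0.491
```

```bash
python3 - <<'E'
from h import *
import cv2
plan([.5396,.1077,-.1967],6,-22,.15)
np.save('T1.npy',tool(read_state()))
cv2.imwrite("pics/w1.png",camera("wrist"))
E
```

```text
shift cm [0.0467698  6.02403327 0.01198263] yaw -0.028725265199903167
tcp gate [  5.93005669 -21.45668853] 0.21023977672362773 F [-0.96807984  0.72684316 -0.1857861 ] gap 0.4907761490411926 t 1.6
```

View pics/w1.png

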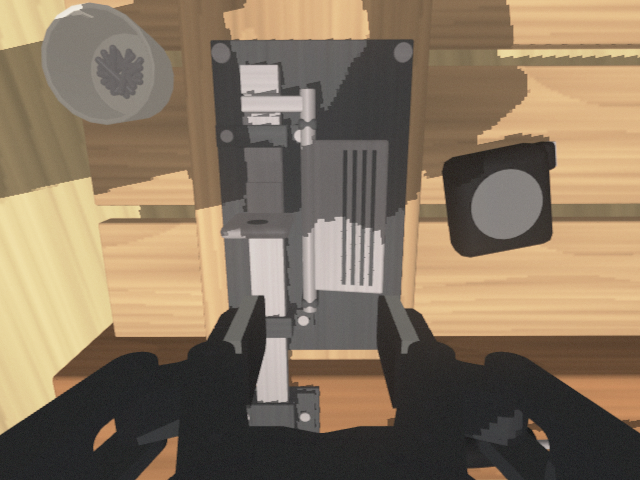

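The wrist view shows the back plate's corners at about (210,40), (413,40), (400,349), handle top at about (256,233), thumb plate (315..388, 140..293), fingers straddling the lock. Check and refit with these.

```bash
python3 - <<'E'
from h import *
W=camera_info("wrist");T=np.load('T1.npy')@W['tool_from_camera']
P=np.array([[-56,95,93],[56,95,93],[56,-95,93],[-24,-2,145],[44,42,124],[44,-42,124]],float)
uv=np.array([[210,40],[413,40],[400,349],[256,234],[388,140],[383,293]])
g=[.5396,.1077,-.1967]
print(proj(W,T,g2w(g,P)))
print(fit([(W,T,P,uv)],g))
TW=np.load('T1.npy')
for z in(-28,28):
  for y in (0,.007,.014): print(z,y,proj(W,T,(TW@np.array([.0,y,z/1000,1]))[:3])[0])
E
```

```text
[[207.49232535  38.75110905]
 [413.10568727  38.26892989]
 [396.63424154 350.78906915]
 [259.77032855 234.43008436]
 [396.56170065 139.78152241]
 [389.49387972 294.55794973]]
(array([ 0.53815734,  0.10801448, -0.20237161]), array([[-4.27414288, -1.93559563],
       [-1.64880639, -1.13675296],
       [-6.40455397,  2.18106057],
       [ 0.6911174 ,  0.1095811 ],
       [ 6.09213691,  0.24299697],
       [ 3.41661442,  1.93216688]]))
-28 0 [240.18367866 334.81899385]
-28 0.007 [243.88555641 325.58861173]
-28 0.014 [247.2632537  317.16655167]
28 0 [403.00283726 334.6167754 ]
28 0.007 [399.24834386 325.39386595]
28 0.014 [395.82269949 316.97877385]
```

send_rows(
  steps=[
    {"ty": 3.5, "jaw": 0.49},
    {"ty": 6, "jaw": 0.49},
    {"ty": 6.5, "jaw": 0.49},
    {"ty": 6.8, "jaw": 0.49},
    {"ty": 7, "jaw": 0.49},
    {"ty": 7, "jaw": 0.49},
  ],
)

```text
invalid input
```

send_rows(
  steps=[
    {"tx": 0, "ty": 3.5, "tz": 0, "yaw": 0, "jaw": 0.49},
    {"tx": 0, "ty": 6, "tz": 0, "yaw": 0, "jaw": 0.49},
    {"tx": 0, "ty": 6.5, "tz": 0, "yaw": 0, "jaw": 0.49},
    {"tx": 0, "ty": 6.8, "tz": 0, "yaw": 0, "jaw": 0.49},
    {"tx": 0, "ty": 7, "tz": 0, "yaw": 0, "jaw": 0.49},
    {"tx": 0, "ty": 7, "tz": 0, "yaw": 0, "jaw": 0.49},
  ],
)

```text
time_s: 2.4
eef_pos: [0.5419, 0.086, 0.1415]
eef_rot: [-1.569, -0.001, -1.767]
contact_force: [-0.3, 0.1, 0.2]
finger_gap: 0.484
```

send_rows(
  steps=[
    {"tx": 0, "ty": 0.4, "tz": 0, "yaw": 0, "jaw": 0.49},
    {"tx": 0, "ty": 0.7, "tz": 0, "yaw": 0, "jaw": 0.49},
    {"tx": 0, "ty": 0.7, "tz": 0, "yaw": 0, "jaw": 0.49},
  ],
)

```text
time_s: 2.78
eef_pos: [0.5425, 0.086, 0.135]
eef_rot: [-1.568, -0.0, -1.767]
contact_force: [-0.0, -0.3, 3.8]
finger_gap: 0.488
```

send_rows(
  steps=[
    {"tx": 0, "ty": 0.3, "tz": 0, "yaw": 0, "jaw": 0.49},
    {"tx": 0, "ty": 0.5, "tz": 0, "yaw": 0, "jaw": 0.49},
    {"tx": 0, "ty": 0.5, "tz": 0, "yaw": 0, "jaw": 0.49},
  ],
)

```text
time_s: 3.15
eef_pos: [0.5431, 0.0859, 0.1303]
eef_rot: [-1.567, -0.0, -1.767]
contact_force: [0.6, -1.5, 4.9]
finger_gap: 0.487
```

send_rows(
  steps=[
    {"tx": 0, "ty": 0.3, "tz": -0.2, "yaw": 0, "jaw": 0.49},
    {"tx": 0, "ty": 0.4, "tz": -0.2, "yaw": 0, "jaw": 0.49},
    {"tx": 0, "ty": 0.4, "tz": -0.2, "yaw": 0, "jaw": 0.49},
  ],
)

```text
time_s: 3.52
eef_pos: [0.5431, 0.0859, 0.1275]
eef_rot: [-1.563, 0.0, -1.767]
contact_force: [2.4, -1.8, 5.4]
finger_gap: 0.487
```

send_rows(
  steps=[
    {"tx": 0, "ty": 0.2, "tz": 0, "yaw": 0, "jaw": 0.49},
    {"tx": 0, "ty": 0.2, "tz": 0, "yaw": 0, "jaw": 0.49},
  ],
)

```text
time_s: 3.78
eef_pos: [0.5432, 0.0859, 0.126]
eef_rot: [-1.563, 0.0, -1.767]
contact_force: [-0.1, -0.4, 6.0]
finger_gap: 0.489
```

send_rows(
  steps=[
    {"tx": 0, "ty": 0.2, "tz": -0.1, "yaw": 0, "jaw": 0.49},
    {"tx": 0, "ty": 0.2, "tz": -0.1, "yaw": 0, "jaw": 0.49},
  ],
)

```text
time_s: 4.03
eef_pos: [0.543, 0.0859, 0.1249]
eef_rot: [-1.561, 0.0, -1.767]
contact_force: [0.3, -1.0, 6.8]
finger_gap: 0.493
```

send_rows(
  steps=[
    {"tx": 0, "ty": 0.2, "tz": -0.1, "yaw": 0, "jaw": 0.49},
    {"tx": 0, "ty": 0.2, "tz": -0.1, "yaw": 0, "jaw": 0.49},
  ],
)

```text
time_s: 4.28
eef_pos: [0.5429, 0.086, 0.1239]
eef_rot: [-1.559, 0.0, -1.767]
contact_force: [-1.0, -2.1, 7.8]
finger_gap: 0.489
```

send_rows(
  steps=[
    {"tx": 0, "ty": 0.3, "tz": -0.1, "yaw": 0, "jaw": 0.49},
    {"tx": 0, "ty": 0.3, "tz": -0.1, "yaw": 0, "jaw": 0.49},
  ],
)

```text
time_s: 4.53
eef_pos: [0.5431, 0.086, 0.1234]
eef_rot: [-1.556, 0.001, -1.767]
contact_force: [-4.6, -2.1, 15.1]
finger_gap: 0.488
```

send_rows(
  steps=[
    {"tx": 0, "ty": 0.3, "tz": -0.1, "yaw": 0, "jaw": 0.49},
    {"tx": 0, "ty": 0.3, "tz": -0.1, "yaw": 0, "jaw": 0.49},
  ],
)

```text
time_s: 4.78
eef_pos: [0.5431, 0.086, 0.1232]
eef_rot: [-1.554, 0.001, -1.767]
contact_force: [-5.1, -1.8, 17.5]
finger_gap: 0.492
```

```bash
python3 - <<'E'
from h import *
import cv2
plan([.539,.1077,-.1985],6,20,.12)
a=camera("wrist")[180:360,190:430]
b=camera("side")[215:300,300:390]
cv2.imwrite("pics/w2.png",np.hstack([cv2.resize(a,(480,360)),cv2.resize(b,(320,302))[:302] if 0 else cv2.resize(b,(320,360))]))
E
```

```text
shift cm [-4.04924986  0.31748008 -0.22511616] yaw 0.14469513848867085
tcp gate [  8.30072797 -20.48890337] 0.12318510321870028 F [-5.10024103 -1.82655436 17.50941066] gap 0.49174499701130503 t 4.775
```

View pics/w2.png

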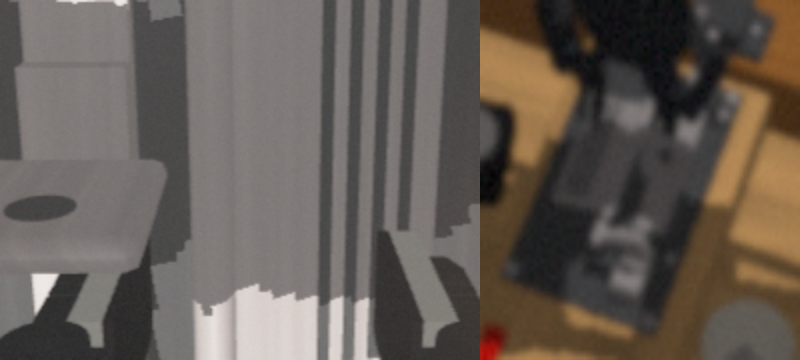

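The jump in force (8 → 17 N with no more travel) says the plate is on its stop; the crop shows the finger behind the handle (edge at 160,165) with overlap, and the other on the ribs. Now push, holding it down.

send_rows(
  steps=[
    {"tx": -0.4, "ty": 0.3, "tz": -0.1, "yaw": 0, "jaw": 0.49},
    {"tx": -0.8, "ty": 0.3, "tz": -0.1, "yaw": 0, "jaw": 0.49},
    {"tx": -1.2, "ty": 0.3, "tz": -0.1, "yaw": 0, "jaw": 0.49},
    {"tx": -1.6, "ty": 0.3, "tz": -0.1, "yaw": 0, "jaw": 0.49},
  ],
)

```text
time_s: 5.38
eef_pos: [0.547, 0.0985, 0.1229]
eef_rot: [-1.549, -0.005, -1.766]
contact_force: [-1.8, -14.7, 15.7]
finger_gap: 0.488
```

send_rows(
  steps=[
    {"tx": -0.5, "ty": 0.3, "tz": -0.3, "yaw": 0, "jaw": 0.49},
    {"tx": -0.9, "ty": 0.3, "tz": -0.3, "yaw": 0, "jaw": 0.49},
    {"tx": -1.3, "ty": 0.3, "tz": -0.3, "yaw": 0, "jaw": 0.49},
    {"tx": -1.7, "ty": 0.3, "tz": -0.3, "yaw": 0, "jaw": 0.49},
  ],
)

```text
time_s: 5.88
eef_pos: [0.5499, 0.1126, 0.1228]
eef_rot: [-1.544, -0.009, -1.765]
contact_force: [-1.3, -15.1, 15.8]
finger_gap: 0.489
```

```bash
python3 - <<'E'
from h import *
plan([.539,.1077,-.1985],6,20,.12)
E
```

```text
shift cm [-1.31124848  0.25412817 -0.37655727] yaw 0.2757948087449249
tcp gate [9.75453595 6.92909635] 0.12276221752267012 F [ -1.26979411 -15.08681262  15.84633635] gap 0.489037432649106 t 5.875
```

send_rows(
  steps=[
    {"tx": -0.4, "ty": 0.3, "tz": -0.3, "yaw": 0, "jaw": 0.49},
    {"tx": -0.8, "ty": 0.3, "tz": -0.4, "yaw": 0, "jaw": 0.49},
    {"tx": -1.1, "ty": 0.3, "tz": -0.4, "yaw": 0, "jaw": 0.49},
    {"tx": -1.4, "ty": 0.3, "tz": -0.4, "yaw": 0, "jaw": 0.49},
  ],
)

```text
time_s: 6.38
eef_pos: [0.552, 0.1239, 0.1226]
eef_rot: [-1.536, -0.013, -1.764]
contact_force: [2.5, -12.1, 14.2]
finger_gap: 0.492
```

send_rows(
  steps=[
    {"tx": -0.3, "ty": 0.3, "tz": -0.2, "yaw": 0, "jaw": 0.49},
    {"tx": -0.5, "ty": 0.3, "tz": -0.2, "yaw": 0, "jaw": 0.49},
    {"tx": -0.5, "ty": 0.3, "tz": -0.2, "yaw": 0, "jaw": 0.49},
  ],
)

```text
time_s: 6.75
eef_pos: [0.5526, 0.1254, 0.1223]
eef_rot: [-1.532, -0.019, -1.763]
contact_force: [-3.4, -15.3, 17.2]
finger_gap: 0.487
```

```bash
python3 - <<'E'
from h import *
plan([.539,.1077,-.1985],6,20,.12)
E
```

```text
shift cm [-0.00520899  0.21607484 -0.39000282] yaw 0.4248671635348897
tcp gate [ 9.81330759 20.0173466 ] 0.12231087678185709 F [ -3.40218837 -15.32586717  17.24517252] gap 0.4866171819760254 t 6.75
```

send_rows(
  steps=[
    {"tx": -0.5, "ty": 0.3, "tz": -0.2, "yaw": 0, "jaw": 0.49},
    {"tx": -0.8, "ty": 0.3, "tz": -0.2, "yaw": 0, "jaw": 0.49},
    {"tx": -0.8, "ty": 0.3, "tz": -0.2, "yaw": 0, "jaw": 0.49},
  ],
)

```text
time_s: 7.12
eef_pos: [0.5527, 0.1256, 0.1224]
eef_rot: [-1.53, -0.033, -1.759]
contact_force: [-7.5, -29.4, 25.4]
finger_gap: 0.486
```

```bash
python3 - <<'E'
from h import *
import cv2
plan([.539,.1077,-.1985],6,20,.12)
np.save('T3.npy',tool(read_state()))
cv2.imwrite("pics/w3.png",camera("wrist"))
E
```

```text
shift cm [ 0.01711799  0.22554885 -0.3978802 ] yaw 0.6847890518837231
tcp gate [ 9.879735   20.29277953] 0.1224102556401315 F [ -7.52924559 -29.35846363  25.42692645] gap 0.4861335126112351 t 7.125
```

View pics/w3.png

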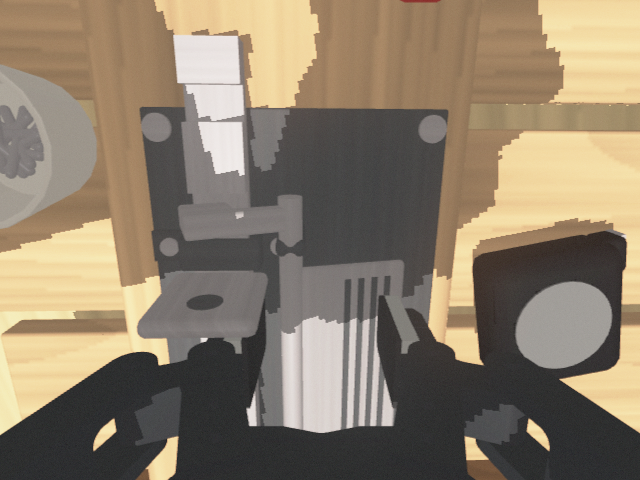

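At y = 20.3 the push force doubled (15 → 29 N) with no travel: the bolt is at its stop, where the geometry predicts it. The picture shows the handle at (205,300) drawn close to the rear strap, the finger against it and the plate still down. Now let go straight up.

send_rows(
  steps=[
    {"tx": -0.1, "ty": -0.3, "tz": 0, "yaw": 0, "jaw": 0.49},
    {"tx": -0.1, "ty": -0.8, "tz": 0, "yaw": 0, "jaw": 0.49},
    {"tx": -0.1, "ty": -1.4, "tz": 0, "yaw": 0, "jaw": 0.49},
    {"tx": 0.2, "ty": -2, "tz": 0, "yaw": 0, "jaw": 0.49},
    {"tx": 0.3, "ty": -4, "tz": 0, "yaw": 0, "jaw": 0.49},
    {"tx": 0.3, "ty": -7, "tz": 0, "yaw": 0, "jaw": 0.49},
    {"tx": 0.3, "ty": -10, "tz": 0, "yaw": 0, "jaw": 0.49},
    {"tx": 0.3, "ty": -10, "tz": 0, "yaw": 0, "jaw": 0.49},
  ],
)

```text
time_s: 8.18
eef_pos: [0.55, 0.1278, 0.2249]
eef_rot: [-1.526, -0.03, -1.759]
contact_force: [0.6, 0.1, -0.1]
finger_gap: 0.489
```

```bash
python3 - <<'E'
from h import *
import cv2
g=[.539,.1077,-.1985]
plan(g,6,20,.12)
T=tool(read_state());W=camera_info("wrist")
cv2.imwrite("pics/w4.png",camera("wrist"))
Tc=T@W['tool_from_camera']
print(proj(W,Tc,g2w(g,[[-24,y,145] for y in(-2,30,32,34)]+[[44,42,124],[44,42,109],[44,-42,124],[44,-42,109],[-24,60,119],[-24,60,128]])).round(0))
E
```

```text
shift cm [-0.12751665 10.4766433  -0.5595285 ] yaw 0.6952786441440458
tcp gate [ 6.84144448 21.9225452 ] 0.22490250010553983 F [ 0.57220893  0.14318349 -0.05608308] gap 0.48939639386217065 t 8.175
[[258. 301.]
 [256. 245.]
 [256. 241.]
 [255. 237.]
 [379. 213.]
 [375. 208.]
 [372. 344.]
 [368. 332.]
 [259. 180.]
 [257. 182.]]
```

View pics/w4.png

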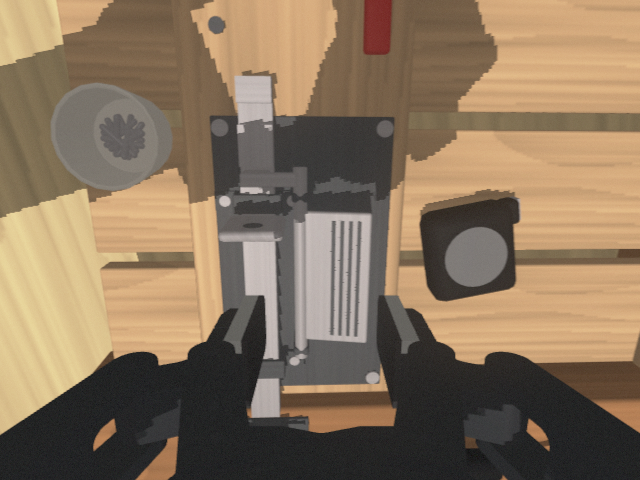

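Handle top at (250,238), which means y ≈ 34 (fully drawn). Thumb plate outer corners at rows 213 and 343, which match the sprung-up position (213, 344 predicted, against 208, 332 pressed). The fingers are clear, the force is zero, and the tub and tape measure have not moved.

```bash
python3 -c "
from bench import *
print(sign_off())"
```

```text
the job is handed in; nothing more can be done
None
```

The bolt is drawn fully back and the catch has sprung up to hold it open. The job was handed in at about 8 s of robot time.

**What I did:** One fingertip pressed the thumb plate onto its stop; the force jumped from 8 to 17 N with almost no further travel. I held it down while the other fingertip pushed the handle back until the bolt stopped. There the push force doubled from 15 to 29 N with no more movement, at the position the geometry predicted. I then lifted both fingertips straight up.

**Last checks:**
- **Bolt:** the final wrist picture puts the handle at gate y of about 34 mm, which is full travel.
- **Catch:** the thumb plate's corner rows match the sprung-up position. Its outer edge was 7–8 pixels off the prediction, about the same offset as before I touched it, so I put it down to calibration.
- **Robot:** the fingers are clear and the contact force is about zero.
- **Other things:** the tub and tape measure look unmoved in the final wrist picture. I took no final scene or side picture, so the bottle, hinge, pencil, screwdriver and hammer were not rechecked. The arm stayed well clear of the bottle, the only tall object.

One move call was refused because I had left out some row values; the arm did not move and I resent it in full.

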